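Slide the tablet tub along the rail and seat it in its sprung bay

TASK

The round tub of washing tablets must not walk off the shelf when the machine spins. Push it across the shelf until it touches the plywood rail, then push it along the rail, always keeping it upright on the shelf and against the rail, past the orange spring jaw and press it firmly home against the black rubber bumper, with about 15 N for about a second but never more than 25 N on the bumper. Then let go, leaving the tub held in the bay and touching the bumper, and leave the mug, the scoop and the lint trap alone.

Things in the scene. Friction and masses are not known exactly. Their poses are not given: they have to be found in the camera images.
- bay: Fixed bay. Its plywood rail is a smooth upright board 12 mm thick, 50 mm high. Origin: on the shelf, in the rail's face. y runs along the face to the closed end, x points into the board (tub belongs on the -x side), z up. Face from y -220 to +210 mm. A tub against the rail has its centre at x -50 mm; home, at y +95 to +120 mm, as the bumper allows. Nothing in the bay is over 50 mm high.
- end_block: Fixed block, 50 mm high, closing the bay's +y end (inner face y +190); origin and axes as the bay. Carries a rubber bumper pad 50 mm wide, centre x -50, 11 to 45 mm high, facing -y. The pad's face stands at y +145 to +170 mm: set differently every time, not measured, practically rigid, so it must be felt. Force on the pad counts as force on this block.
- jaw (a joint): Opening of the orange jaw, rad: 0 at rest, about 0.27 as the tub's widest part passes the nose, less with the tub home. Slick plastic; its spring presses the nose towards the rail with 3.5 N at rest, 5 N at 0.27 rad. Getting the tub past takes a push of 8 to 16 N; then the jaw urges it on to the bumper with a few N and keeps it there.
- jaw_nose (a point): Centre of the round nose (12 mm across, 15 to 45 mm above the shelf) of the jaw, the part that bears on the tub. In the bay at rest: x -80, y +75 mm, so 74 mm are free between nose and rail for what pushes behind the tub. The jaw pivots at x -125, y +168; its flared mouth starts at x -115, y +20 mm.
- tub_center (a point): Centre, half-way up (32 mm above its foot), of the loose tub: round, closed, white with green lid and yellow band, upright, 100 mm diameter, 65 mm high, about 0.4 kg; too wide to grasp. Slides on the shelf with about 1.5 to 4 N. Starts 15 to 45 mm clear of the rail, near its open (-y) end.
- tub: The same tub; origin at the centre of its underside, z axis up along its axis.
- mug: Brown ceramic mug, 80 mm diameter, 90 mm high, loose, origin under its centre. Leave alone.
- scoop: Empty blue plastic scoop, loose, about 150 mm long, 60 mm wide, 40 mm high, origin under its middle. Leave alone.
- lint_trap: Steel mesh lint trap, loose flat tray 130 x 80 x 22 mm, origin under its centre. Leave alone.
Not all that is in view belongs to the job. What is shaped like the tub but blue or red is not meant.

How it is judged:
By the outcome, as a careful person would: the job done as asked, in the order asked, and still so for the second after the job is handed in, with the robot touching nothing.
It also fails if it takes over 64 s, if anything falls off the work surface, if the arm or the gripper's body presses on something with over 40 N, if the wrist force passes 120 N, or if a joint passes its speed limit or range.

ROBOT

A 6-joint arm with a two-finger parallel gripper is mounted at the origin on the work surface. World frame = base frame: x ahead of the robot, y to its left, z up, the work surface at z = 0. Lengths are in mm, angles in rad, forces in N, time in s.
With the tool pointing down it reaches from about 350 to 875 mm from the base axis. Payload 4.2 kg.
Tool frame: the origin (TCP) lies midway between the tips of the shut fingers; the grasp point (between the pads) lies 19 mm behind it (arm.grip_point_offset is the distance from the TCP to the grasp point, in mm); z points along the fingers, x is the direction in which the jaws open and shut, and the axes are right-handed (so a half turn about z gives the same grasp; the last joint's range is limited). The gripper opens to 85 mm and grips with 20 to 120 N. Pads are 22 mm wide; open, the fingers measure 114 mm over their backs; the gripper's body (76 mm by 85 mm) begins 54 mm behind the grasp point. The pads swing forward as they close: fully open they stand 13 mm farther back than shut.
Start: joints at [-0.967, 0.385, 0.008, 0, -1.194, -0.259], TCP at [211.27, -588.187, 231.312] pointing down, gripper open.
Joint ranges: [-3.14, 3.14], [-1.21, 2.06], [-1.07, 1.41], [-3.16, 2.05], [-2.99, -0.16], [-3.1, 3.1]. Speed limits (rad/s): [2.79, 2.79, 3.14, 3.14, 3.14, 3.14].

INTERFACE

Orientations are given as a unit quaternion [x, y, z, w].
In Python, from bench import arm gives the robot as it stands.
- The arm moves only by the tool move_arm, never from a script. Its argument "targets" is a list of rows, each a list of 7 numbers: the shift along the tool's x, y, z in cm, then the turn, a rotation vector about the tool's x, y, z in degrees, then the closure in counts, from 0 (fully open) to 255 (shut). In form: [[x, y, z, wx, wy, wz, grip], ...]. A call has 1 to 20 rows; each row is the pose to reach, as a shift and turn from the pose commanded when the call began, along the tool's axes at that moment; what a row does not reach only later rows make up. A row lasts 1/8 s, in which the tool goes at most 62.5 mm and 10.7 degrees, less where a joint would pass 70% of its speed; a pose out of reach is approached as far as the arm can. A call with a gripper value outside its range is refused whole. The fingers move at their own pace and stop on an object; the grip force is fixed at half the most. Time passes only in rows, so rows that repeat a pose let the fingers close. It gives the time, the measured TCP pose, the force and the opening at its end, in the units of the state.
- arm.read_state(): the state, without advancing time (a new reading comes with each control period).
- arm.get_image(name): name is "scene" or "top" or "wrist"; returns (picture, depth): 480x640x3 uint8, blue, green, red; 480x640 float32, mm along the optical axis (not along the pixel's ray), 0 where there is no reading.
- arm.camera_params(name): a dict with "mtx" (3x3 intrinsics, pixels), "world_to_cam" (4x4, takes a point from world to camera coordinates); the wrist camera has in their place "mount" (4x4, takes a point from camera to tool coordinates, whose origin is the TCP and whose axes are the tool frame's). Camera axes: x right, y down, z forward; pixel columns grow to the right and rows downward; lengths in mm; the calibration is good to about 2 mm. A picture is of the moment at which its call begins: read the wrist's pose just before it. camera_params takes no time and is no camera call.
- arm.job_done(): hands the job in, once; it reports no verdict.
Trained networks look in the newest picture that a camera, given by its name, has taken for a name from the list of things; names that differ only in an ending like _2 or _b are one class to them, and where a whole thing is asked for, a point or a joint stands for the part that bears it (a point fixed in the world has none). Each returns a list of dicts, best first, with "score" (0 to 1); they miss things now and then, are a little off and sometimes report something else, mostly with a low value. They report only what shows in the picture. A call takes as long as a camera call. They do not tell look-alikes from the thing itself.
- arm.search_frame(thing, camera): "bbox" ([left, top, right, bottom] in pixels, round what is visible of it).
- arm.tip_of(thing, camera): "uv" ([column, row] in pixels: a listed point, or the origin of a listed thing).
The state is a dict: "clock": time; "joints": joint angles; "joint_vel": joint speeds; "joint_efforts": joint torques, N m; "position": TCP position; "ee_rot": TCP orientation; "contact_force": force on the tool from outside, world axes, zero at the start; "wrist_torque": the same for the moment, N m; "gripper_width": finger opening in mm.
Only numpy, scipy, OpenCV 4.12 (cv2) and the standard library are available. Lean on these libraries where they do the work, as an engineer would, in place of code of your own. Each camera call takes 0.05 s, during which the arm holds its last target.

## Working session

There is one attempt and no reset: what is moved stays moved. The work goes in short steps, Python scripts to look and compute and a tool call to move; the robot and the scene stay as the last step left them, time stands still between calls to the robot, and variables do not carry over. Pictures are saved under pics/ and viewed, and the job is handed in when it is done.

Besides the shell and the picture viewer there is one more tool, called as name(argument=value, ...) on one line, values as JSON. move_arm: Moves the arm, as the interface text tells. Its arguments: {"type":"object","properties":{"targets":{"type":"array","items":{"type":"array","items":{"type":"number"}}}},"required":["targets"]}

```bash
mkdir -p pics; ls
cat > h.py <<'E'
import numpy as np, cv2
from bench import arm
from scipy.spatial.transform import Rotation as R
E
python3 - <<'E'
from h import *
s=arm.read_state(); print(s)
for c in ["top","scene"]:
    p,d=arm.get_image(c); cv2.imwrite(f"pics/{c}0.png",p); np.save(f"{c}_d0.npy",d); np.save(f"{c}_p0.npy",p)
    print(c,arm.camera_params(c))
    for t in ["tub","bay","end_block","jaw_nose","jaw","mug","scoop","lint_trap"]:
        print(t,arm.search_frame(t,c)[:3])
    for t in ["tub","tub_center","jaw_nose","bay"]:
        print("tip",t,arm.tip_of(t,c)[:4])
print(arm.camera_params("wrist"))
E
```

```text
pics
{'clock': 0.0, 'joints': array([-9.67407594e-01,  3.85537933e-01,  6.58515981e-03, -5.35246422e-04,
       -1.19399763e+00, -2.58597721e-01]), 'joint_vel': array([-0.00041178,  0.00130225, -0.00011959, -0.00144399, -0.0015963 ,
       -0.00080777]), 'joint_efforts': array([ 9.40883037e-04, -3.92291164e+01,  1.88401204e+01,  4.18608829e+00,
       -4.60789364e-03,  1.29660225e-05]), 'position': array([ 211.0649964 , -587.6369759 ,  230.21153969]), 'ee_rot': array([ 5.75406402e-01,  8.17866890e-01,  6.07050545e-04, -9.23780622e-04]), 'contact_force': array([ 0.01065059, -0.34526347, -0.44343845]), 'wrist_torque': array([ 0.03517949, -0.01407894,  0.03289434]), 'gripper_width': 85.5474603040621}
top {'mtx': array([[461.80082991,   0.        , 320.75596438],
       [  0.        , 461.80082991, 241.77281501],
       [  0.        ,   0.        ,   1.        ]]), 'world_to_cam': array([[-6.01907551e-02, -9.98179562e-01,  3.82556601e-03,
         4.25360273e+01],
       [-9.69116064e-01,  5.75191545e-02, -2.39803255e-01,
         5.57999975e+02],
       [ 2.39146665e-01, -1.81413564e-02
[... 2862 characters left out ...]
 0.55}]
tip jaw_nose [{'uv': [337.9, 246.5], 'score': 0.82}, {'uv': [240.4, 300.1], 'score': 0.58}]
tip bay [{'uv': [296.7, 279.6], 'score': 0.92}, {'uv': [241.4, 236.4], 'score': 0.46}]
{'mtx': array([[400.61367765,   0.        , 318.74534134],
       [  0.        , 400.61367765, 240.61686392],
       [  0.        ,   0.        ,   1.        ]]), 'mount': array([[ 9.99999746e-01, -6.72146939e-04,  2.37267632e-04,
        -4.62397721e-01],
       [ 5.79904735e-04,  9.60723907e-01,  2.77505384e-01,
        -7.20480385e+01],
       [-4.14473081e-04, -2.77505176e-01,  9.60724053e-01,
        -1.42676294e+02],
       [ 0.00000000e+00,  0.00000000e+00,  0.00000000e+00,
         1.00000000e+00]])}
```

View pics/top0.png

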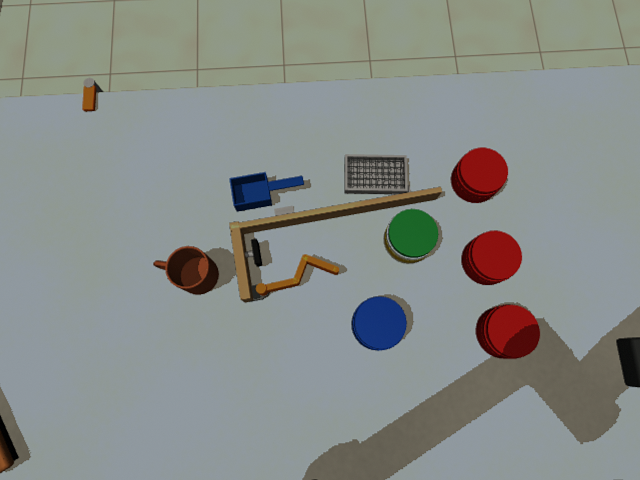

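View pics/scene0.png

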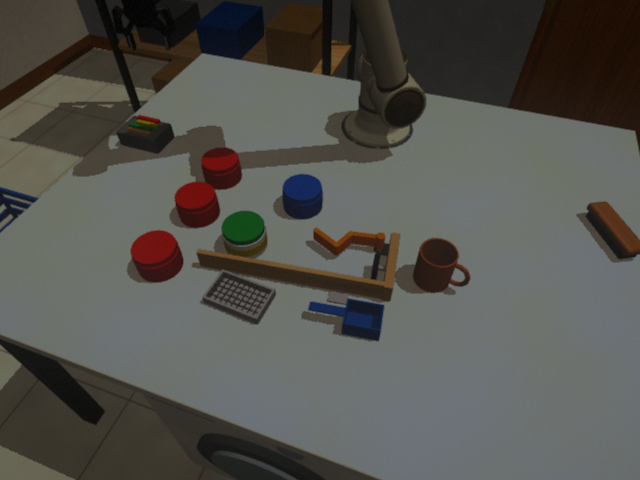

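Candidates in the top view are the green-lidded tub (411,235), three red ones (480,173; 492,257; 508,331) and a blue one (379,322). Only the green-lidded one, with a white body and yellow band, fits; it stands beside the rail. Next I measure it and the bay from depth.

```bash
cat >> h.py <<'E'
def cloud(name,d):
    c=arm.camera_params(name);K=c["mtx"];T=np.linalg.inv(c["world_to_cam"])
    v,u=np.mgrid[0:480,0:640]
    P=np.stack([(u-K[0,2])/K[0,0]*d,(v-K[1,2])/K[1,1]*d,d],-1)
    W=P@T[:3,:3].T+T[:3,3]; W[d<=0]=np.nan; return W
def proj(name,X):
    c=arm.camera_params(name);p=c["world_to_cam"][:3,:3]@X+c["world_to_cam"][:3,3];q=c["mtx"]@p;return q[:2]/q[2]
E
python3 - <<'E'
from h import *
import warnings;warnings.simplefilter("ignore")
cr=[]
for n,b in [("top",(370,190,460,280)),("scene",(200,190,290,275))]:
    p=np.load(n+"_p0.npy");x0,y0,x1,y1=b;cr.append(cv2.resize(p[y0:y1,x0:x1],(400,400)))
cv2.imwrite("pics/crop0.png",np.hstack(cr))
for n in ["top","scene"]:
    p=np.load(n+"_p0.npy");d=np.load(n+"_d0.npy");W=cloud(n,d)
    hsv=cv2.cvtColor(p,cv2.COLOR_BGR2HSV)
    tbl=W[(abs(W[...,0]-500)<200)&(abs(W[...,1])<300)&(W[...,2]<8)]
    print(n,"table z",np.nanmedian(tbl[:,2]))
    g=(hsv[...,0]>50)&(hsv[...,0]<80)&(hsv[...,1]>120)&(W[...,2]>55)&(W[...,2]<75)
    q=W[g];print("lid",len(q),np.median(q,0),q.min(0),q.max(0))
    (c,r)=cv2.minEnclosingCircle(q[:,:2].astype(np.float32));print(c,r)
    # wood top: z 45..54
    w=(W[...,2]>46)&(W[...,2]<54)&(hsv[...,0]<25)&(hsv[...,1]>60)
    lo,hi=((225,180),(450,305)) if n=="top" else ((190,225),(405,305))
    m=np.zeros_like(w);m[lo[1]:hi[1],lo[0]:hi[0]]=1;w&=m
    q=W[w];print("wood",len(q),q.min(0),q.max(0))
    np.save(n+"_wood.npy",q)
    o=(hsv[...,0]<14)&(hsv[...,1]>200)&m&(W[...,2]>30)
    q=W[o];print("jaw",len(q),q.min(0),q.max(0));np.save(n+"_jaw.npy",q)
E
```

```text
top table z -0.6223718906392719
lid 1842 [ 567.6046524  -169.09651692   64.45679465] [ 522.05568688 -216.48748085   55.43541445] [ 615.54760031 -122.57147757   69.00064266]
(569.4518432617188, -169.52517700195312) 47.846923828125
wood 2053 [ 461.90968379 -238.66107287   46.02387086] [664.36478449 187.15528308  53.86870975]
jaw 70 [471.91852417 -19.35820268  30.18042847] [576.70462163 135.41234154  45.88528635]
scene table z -0.6218464044757184
lid 1139 [ 569.1856266  -172.32174663   64.0945293 ] [ 297.17110967 -658.00860262   55.15748896] [ 616.61076326 -124.4357924    68.23575447]
(456.00762939453125, -396.0616455078125) 298.7955017089844
wood 1528 [ 460.54151007 -241.03544455   46.01314334] [662.90530631 184.06450733  53.97439327]
jaw 107 [475.17462251 -15.50572082  31.58077353] [539.9868821  133.41012561  50.01731178]
```

View pics/crop0.png

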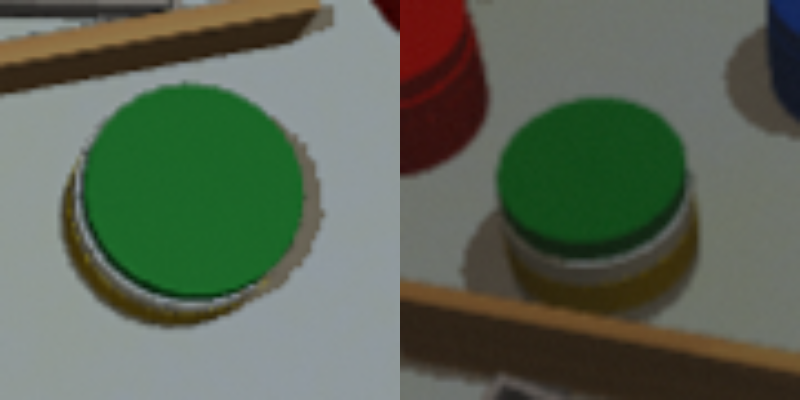

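Confirmed: green lid, white body, yellow band, upright at (411,235). Now I fit the bay frame.

Run:
```python
from h import *
import warnings;warnings.simplefilter("ignore")
for n in ["top","scene"]:
    q=np.load(n+"_wood.npy"); q=q[(q[:,2]>47.5)&(q[:,2]<53)]
    # initial rail pts: far from the end block
    s=q[q[:,1]<120]; 
    for it in range(6):
        l=cv2.fitLine(s[:,:2].astype(np.float32),cv2.DIST_HUBER,0,.01,.01).ravel()
        dvec=l[:2]*np.sign(l[1]); c=l[2:]; nrm=np.array([dvec[1],-dvec[0]])
        e=(s[:,:2]-c)@nrm; s=s[abs(e-np.median(e))<7.5]
    ang=np.degrees(np.arctan2(dvec[1],dvec[0])); e=(s[:,:2]-c)@nrm
    t=(q[:,:2]-c)@dvec; on=abs((q[:,:2]-c)@nrm)<8
    print(n,"yaw(y axis)",ang,"nrm",nrm,"width",np.percentile(e,[1,5,50,95,99]),"t range",np.percentile(t[on],[0,.5,99.5,100]))
    tm=t[on]; 
    o=c+e.mean()*nrm-6*nrm; t0=tm.min()+220; t1=tm.max()-210
    print("end estimates t0",t0,t1,"rail pts",len(s)," full len",np.ptp(tm))
    O=o+dvec*t0; print("origin(by -y end)",O,"origin by +y end",o+dvec*t1)
    j=np.load(n+"_jaw.npy"); jb=np.stack([(j[:,:2]-O)@nrm,(j[:,:2]-O)@dvec],1); print("jaw bay",jb.min(0),jb.max(0))
    blk=(q[:,:2]-O); bx=blk@nrm;by=blk@dvec; b=(bx<-15); print("block y",np.percentile(by[b],[2,10,50,90,98]), "x",bx[b].min())
    for C in [np.array([569.45,-169.5])]:
        print("tub bay",(C-O)@nrm,(C-O)@dvec)
    for nm,xy in [("nose",(-80,75)),("org",(0,0)),("rail-",(0,-220)),("rail+",(0,210))]:
        w=O+nrm*xy[0]+dvec*xy[1]; print(nm,w,proj(n,np.array([*w,50 if nm!="nose" else 45])),proj(n,np.array([*w,0])))
```

```text
top yaw(y axis) 97.2593 nrm [0.9919844  0.12635998] width [-5.65232074 -4.91764974 -0.00610222  5.14156433  5.75065407] t range [-182.075913   -180.21485722  243.40166149  245.21884861]
end estimates t0 37.92408699707056 35.2188486107018 rail pts 852  full len 427.29476161363124
origin(by -y end) [625.3886037  -20.64392928] origin by +y end [625.73043758 -23.32748363]
jaw bay [-133.81481303   16.51198017] [-28.57448413 164.03817397]
block y [158.6343646  172.34778336 196.74929662 205.69150126 207.39494114] x -138.85833278551667
tub bay -74.29967449705119 -140.59450293318216
nose [536.5528474   43.64610597] [303.69367371 257.07676305] [304.40130541 261.66198769]
org [625.3886037  -20.64392928] [333.72381316 210.85528908] [332.97876576 218.1602582 ]
rail- [ 653.18779995 -238.88050154] [441.43693311 191.50334805] [435.33216435 199.69316186]
rail+ [598.85300686 187.67279741] [228.55074054 229.75088075] [233.15301823 236.17130376]
scene yaw(y axis) 97.27905 nrm [0.99194086 0.12670197] width [-6.43709892 -5.41533824  0.01109616  5.32496955  6.26076515] t range [-184.56042414 -182.09231607  241.75469958  242.89430614]
end estimates t0 35.439575855920964 32.89430613648696 rail pts 695  full len 427.45473028056597
origin(by -y end) [624.84879622 -23.2668154 ] origin by +y end [625.1712869  -25.79157242]
jaw bay [-130.06196339   21.71518282] [-75.75226281 173.34428175]
block y [159.75289613 172.77244483 196.92337556 205.54305477 207.18585605] x -140.82325320187678
tub bay -73.48036131454255 -138.0355339185754
nose [535.99087843  40.99258879] [336.58706302 245.10573499] [335.94646798 257.87131534]
org [624.84879622 -23.2668154 ] [294.91236185 265.71495413] [295.7637594  279.71126011]
rail- [ 652.72322783 -241.49380514] [197.6314458  248.72355948] [202.06141476 262.91882558]
rail+ [598.24138388 185.04077127] [393.9572481  283.01444958] [390.93027171 296.76608885]
```

```bash
cat >> h.py <<'E'
O=np.array([625.2,-22.5]);BX=np.array([.992,.1265]);BY=np.array([-.1265,.992])
def bay(p): p=np.asarray(p)[...,:2]-O; return np.stack([p@BX,p@BY],-1)
def wor(x,y): return O+x*BX+y*BY
def bay_of_tub(tag=""):
    out=[]
    for n in ["top","scene"]:
        p,d=arm.get_image(n);W=cloud(n,d);hsv=cv2.cvtColor(p,cv2.COLOR_BGR2HSV)
        if tag: cv2.imwrite(f"pics/{n}_{tag}.png",p)
        g=(hsv[...,0]>50)&(hsv[...,0]<80)&(hsv[...,1]>120)&(W[...,2]>58)&(W[...,2]<72)&(W[...,0]>400)
        q=W[g]; 
        if len(q)>50:
            c,r=cv2.minEnclosingCircle(q[:,:2].astype(np.float32)); out.append((n,len(q),bay(np.array(c)).round(1),round(r,1),q[:,2].mean().round(1)))
    return out
def tool():
    s=arm.read_state();r=R.from_quat(s["ee_rot"]);M=r.as_matrix()
    print("t",s["clock"],"pos",s["position"].round(2),"bay",bay(s["position"]).round(2),"yawY-bayX",round(np.degrees(np.arctan2(M[1,1],M[0,1]))-7.27,2),"z",M[:,2].round(4),"w",round(s["gripper_width"],1))
    f=s["contact_force"];print("F bay",(f[:2]@BX).round(2),(f[:2]@BY).round(2),f[2].round(2))
    return s,M
E
python3 - <<'E'
from h import *
import warnings;warnings.simplefilter("ignore")
tool()
p=np.load("top_p0.npy");W=cloud("top",np.load("top_d0.npy"))
m=(W[...,2]>55)&(W[...,2]<130)&(W[...,0]>300)&(abs(W[...,1])<500)
n,l,s,c=cv2.connectedComponentsWithStats(m.astype(np.uint8))
for i in range(1,n):
    if s[i,4]>150:
        q=W[l==i];print(s[i,:4],bay(np.median(q,0)).round(),"bay min/max",bay(q).min(0).round(),bay(q).max(0).round(),"z",np.percentile(q[:,2],98).round())
E
```

```text
t 1.3 pos [ 211.27 -588.2   231.32] bay [-482.18 -508.82] yawY-bayX 12.49 z [ 0. -0. -1.] w 85.4
F bay 0.25 0.44 -0.14
[459 147  49  46] [  25. -306.] bay min/max [ -21. -356.] [  75. -260.] z 68.0
[388 209  50  48] [ -75. -138.] bay min/max [-121. -186.] [-26. -91.] z 68.0
[470 230  52  50] [-147. -284.] bay min/max [-193. -333.] [ -98. -237.] z 67.0
[153 246  60  45] [-60. 299.] bay min/max [-106.  251.] [-26. 361.] z 91.0
[354 296  53  53] [-230.  -39.] bay min/max [-277.  -88.] [-181.    8.] z 67.0
[486 304  54  53] [-290. -275.] bay min/max [-337. -324.] [-242. -228.] z 67.0
```

move_arm(targets=[[2.9, 3.9, 0, 0, 0, 1.25, 255], [5.8, 7.9, 0, 0, 0, 2.5, 255], [8.7, 11.8, 0, 0, 0, 3.75, 255], [11.7, 15.8, 0, 0, 0, 5, 255], [14.6, 19.7, 0, 0, 0, 6.25, 255], [17.5, 23.7, 0, 0, 0, 7.5, 255], [20.4, 27.6, 0, 0, 0, 8.75, 255], [23.3, 31.5, 0, 0, 0, 10, 255], [26.2, 35.5, 0, 0, 0, 11.25, 255], [29.1, 39.4, 0, 0, 0, 12.5, 255], [29.1, 39.4, 0, 0, 0, 12.5, 255], [29.1, 39.4, 0, 0, 0, 12.5, 255]])

```text
clock: 2.8
position: [483.5, -181.1, 231.2]
ee_rot: [0.661, 0.751, -0.0, -0.0]
contact_force: [-0.6, -0.2, 0.1]
gripper_width: 0.2
```

```bash
python3 -c "
from h import *
s,M=tool();print(s['joints'])"
```

```text
t 2.8 pos [ 483.47 -181.11  231.23] bay [-160.66 -139.41] yawY-bayX 0.02 z [-5.e-04 -0.e+00 -1.e+00] w 0.2
F bay -0.63 -0.17 0.11
[-4.37176504e-02  1.99885024e-01 -2.55003455e-01  2.43732891e-05
 -1.11640036e+00 -1.39992082e+00]
```

move_arm(targets=[[0, 0, 5, 0, 0, 0, 255], [0, 0, 10, 0, 0, 0, 255], [0, 0, 15, 0, 0, 0, 255], [0, 0, 19, 0, 0, 0, 255], [0, 0, 21.5, 0, 0, 0, 255], [0, 0, 21.5, 0, 0, 0, 255], [0, 1.5, 21.5, 0, 0, 0, 255]])

```text
clock: 3.68
position: [498.8, -180.1, 17.4]
ee_rot: [0.661, 0.75, 0.0, 0.0]
contact_force: [0.5, -0.2, -0.0]
gripper_width: -0.2
```

```bash
python3 -c "
from h import *
s,M=tool();print(bay_of_tub('a'))
p,d=arm.get_image('wrist');cv2.imwrite('pics/w1.png',p)"
```

```text
t 3.675 pos [ 498.83 -180.1    17.43] bay [-145.29 -140.35] yawY-bayX -0.09 z [ 9.e-04 -3.e-04 -1.e+00] w -0.2
F bay 0.49 -0.29 -0.02
[('scene', 1058, array([ -75.3, -139.9]), 49.2, np.float64(64.1))]
```

View pics/w1.png

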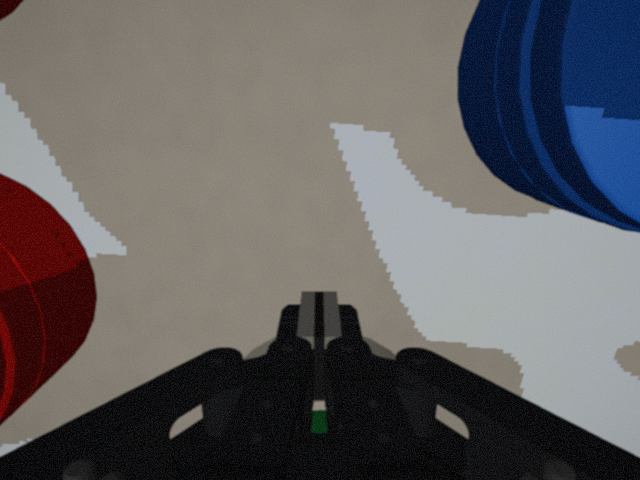

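View pics/scene_a.png

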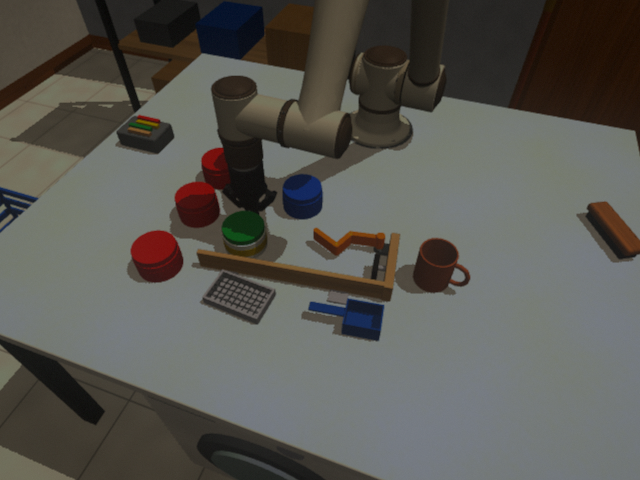

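move_arm(targets=[[0, 0.4, 0, 0, 0, 0, 255], [0, 0.7, 0, 0, 0, 0, 255], [0, 0.9, 0, 0, 0, 0, 255], [0, 1.1, 0, 0, 0, 0, 255], [0, 1.3, 0, 0, 0, 0, 255], [0, 1.5, 0, 0, 0, 0, 255], [0, 1.7, 0, 0, 0, 0, 255], [0, 1.9, 0, 0, 0, 0, 255]])

```text
clock: 4.82
position: [517.6, -176.8, 16.2]
ee_rot: [0.661, 0.75, -0.0, -0.0]
contact_force: [-2.8, -0.4, -0.3]
gripper_width: -0.0
```

```bash
python3 -c "
from h import *
s,M=tool();print(bay_of_tub('b'))"
```

```text
t 4.825 pos [ 517.59 -176.78   16.16] bay [-126.27 -139.44] yawY-bayX -0.01 z [-2.e-04  0.e+00 -1.e+00] w -0.0
F bay -2.82 -0.04 -0.29
[('scene', 1088, array([ -65.6, -140.5]), 50.0, np.float64(64.1))]
```

move_arm(targets=[[0, 0.2, 0, 0, 0, 0, 255], [0, 0.4, 0, 0, 0, 0, 255], [0, 0.6, 0, 0, 0, 0, 255], [0, 0.8, 0, 0, 0, 0, 255], [0, 1.0, 0, 0, 0, 0, 255], [0, 1.1, 0, 0, 0, 0, 255], [0, 1.2, 0, 0, 0, 0, 255], [0, 1.3, 0, 0, 0, 0, 255]])

```text
clock: 5.92
position: [530.3, -175.2, 16.3]
ee_rot: [0.661, 0.75, -0.0, -0.0]
contact_force: [-3.6, -0.4, 0.2]
gripper_width: -0.1
```

move_arm(targets=[[0, 0.1, 0, 0, 0, 0, 255], [0, 0.15, 0, 0, 0, 0, 255]])

```text
clock: 6.18
position: [531.1, -175.1, 16.3]
ee_rot: [0.661, 0.75, -0.001, -0.001]
contact_force: [-4.7, -0.4, 2.2]
gripper_width: -0.2
```

```bash
python3 -c "
from h import *
s,M=tool();print(bay_of_tub('c'))"
```

```text
t 6.175 pos [ 531.07 -175.07   16.26] bay [-112.67 -139.44] yawY-bayX -0.03 z [-1.7e-03  1.0e-04 -1.0e+00] w -0.2
F bay -4.76 0.17 2.15
[('scene', 1111, array([ -51.9, -141.8]), 50.2, np.float64(64.1))]
```

move_arm(targets=[[0, 0.05, 0, 0, 0, 0, 255], [0, 0.1, 0, 0, 0, 0, 255]])

```text
clock: 6.52
position: [531.0, -175.0, 16.1]
ee_rot: [0.661, 0.75, -0.001, -0.001]
contact_force: [-6.9, -0.6, 2.8]
gripper_width: 0.3
```

move_arm(targets=[[0, 0.05, 0, 0, 0, 0, 255], [0, 0.1, 0, 0, 0, 0, 255]])

```text
clock: 6.78
position: [530.9, -175.0, 15.9]
ee_rot: [0.661, 0.75, -0.002, -0.002]
contact_force: [-9.0, -1.1, 4.1]
gripper_width: -0.1
```

```bash
python3 -c "
from h import *
s,M=tool();print(bay_of_tub('d'))"
```

```text
t 6.775 pos [ 530.94 -174.96   15.91] bay [-112.79 -139.32] yawY-bayX -0.07 z [-5.9e-03  4.0e-04 -1.0e+00] w -0.1
F bay -9.1 0.0 4.05
[('scene', 1103, array([ -53.1, -140.9]), 50.6, np.float64(64.1))]
```

The force rises while the tool has stalled, so the tub is on the rail. Backing off, lifting, and coming round behind it (tool y along the rail, 8° toward it).

move_arm(targets=[[0, -1, 0, 0, 0, 0, 255], [0, -3, 0, 0, 0, 0, 255], [0, -3.5, -4, 0, 0, 0, 255], [0, -3.5, -8, 0, 0, 0, 255], [-2, -3.5, -8.5, 0, 0, -9, 255], [-4, -3, -8.5, 0, 0, -18, 255], [-6, -2, -8.5, 0, 0, -27, 255], [-8.3, 0, -8.5, 0, 0, -36, 255], [-8.3, 2, -8.5, 0, 0, -45, 255], [-8.3, 4, -8.5, 0, 0, -54, 255], [-8.3, 5.5, -8.5, 0, 0, -63, 255], [-8.3, 5.5, -8.5, 0, 0, -72, 255], [-8.3, 5.5, -8.5, 0, 0, -82, 255], [-8.3, 5.5, -5, 0, 0, -82, 255], [-8.3, 5.5, -2, 0, 0, -82, 255], [-8.3, 5.5, 0, 0, 0, -82, 255], [-8.3, 5.5, 0, 0, 0, -82, 255]])

```text
clock: 9.0
position: [598.9, -250.0, 15.0]
ee_rot: [0.006, 1.0, 0.0, -0.0]
contact_force: [-0.1, -0.1, 0.3]
gripper_width: -0.2
```

```bash
python3 -c "
from h import *
s,M=tool();print(s['joints'].round(2),bay_of_tub('e'))"
```

```text
t 9.0 pos [ 598.93 -249.96   14.98] bay [ -54.83 -222.32] yawY-bayX 82.0 z [-7.e-04  1.e-04 -1.e+00] w -0.2
F bay -0.11 -0.07 0.34
[-0.15  0.64 -0.16 -0.   -0.77  0.13] [('scene', 1109, array([ -49.6, -142.5]), 49.3, np.float64(64.0))]
```

View pics/scene_e.png

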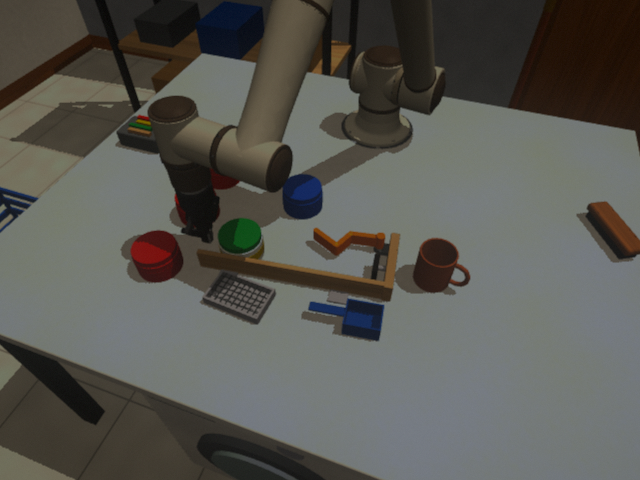

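View pics/top_e.png

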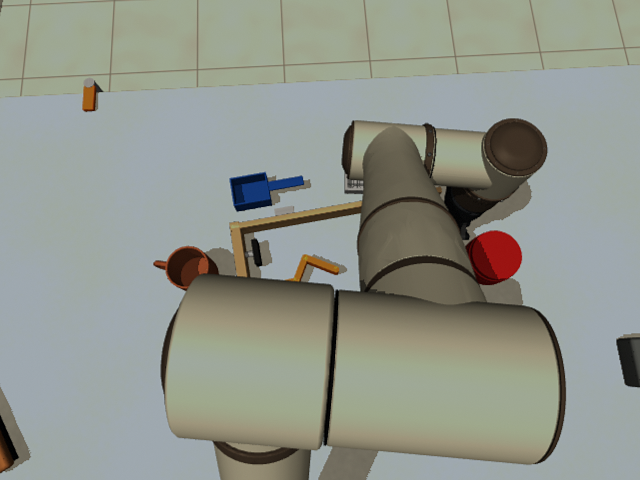

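move_arm(targets=[[0.14, 0.99, 0, 0, 0, 0, 255], [0.22, 1.58, 0, 0, 0, 0, 255], [0.28, 1.98, 0, 0, 0, 0, 255], [0.32, 2.28, 0, 0, 0, 0, 255], [0.36, 2.57, 0, 0, 0, 0, 255], [0.4, 2.87, 0, 0, 0, 0, 255], [0.44, 3.17, 0, 0, 0, 0, 255], [0.49, 3.47, 0, 0, 0, 0, 255]])

```text
clock: 10.1
position: [594.2, -216.5, 16.8]
ee_rot: [0.007, 1.0, -0.001, -0.0]
contact_force: [-1.6, -5.5, 3.3]
gripper_width: 0.5
```

```bash
python3 -c "
from h import *
s,M=tool();print(bay_of_tub('f'))"
```

```text
t 10.1 pos [ 594.16 -216.45   16.84] bay [ -55.33 -188.48] yawY-bayX 81.97 z [-2.e-04 -1.e-03 -1.e+00] w 0.5
F bay -2.25 -5.27 3.29
[('top', 125, array([ -39.3, -163.3]), 27.4, np.float64(64.5)), ('scene', 1125, array([ -49.3, -129.6]), 49.3, np.float64(64.1))]
```

move_arm(targets=[[0.06, 0.4, 0, 0, 0, 0, 255], [0.11, 0.79, 0, 0, 0, 0, 255], [0.17, 1.19, 0, 0, 0, 0, 255], [0.22, 1.58, 0, 0, 0, 0, 255], [0.28, 1.98, 0, 0, 0, 0, 255], [0.33, 2.38, 0, 0, 0, 0, 255], [0.39, 2.77, 0, 0, 0, 0, 255], [0.44, 3.17, 0, 0, 0, 0, 255], [0.5, 3.56, 0, 0, 0, 0, 255], [0.56, 3.96, 0, 0, 0, 0, 255], [0.61, 4.36, 0, 0, 0, 0, 255], [0.67, 4.75, 0, 0, 0, 0, 255], [0.72, 5.15, 0, 0, 0, 0, 255], [0.78, 5.54, 0, 0, 0, 0, 255], [0.83, 5.94, 0, 0, 0, 0, 255]])

```text
clock: 12.08
position: [585.7, -156.7, 16.3]
ee_rot: [0.007, 1.0, -0.0, -0.001]
contact_force: [-2.4, -5.4, 3.3]
gripper_width: -0.2
```

```bash
python3 -c "
from h import *
s,M=tool();print(bay_of_tub('g'))"
```

```text
t 12.075 pos [ 585.67 -156.66   16.26] bay [ -56.18 -128.09] yawY-bayX 81.95 z [-2.5e-03 -6.0e-04 -1.0e+00] w -0.2
F bay -3.03 -5.07 3.31
[('top', 845, array([-49.4, -77.1]), 45.4, np.float64(64.4)), ('scene', 1138, array([-50.7, -69. ]), 49.0, np.float64(64.0))]
```

View pics/scene_g.png

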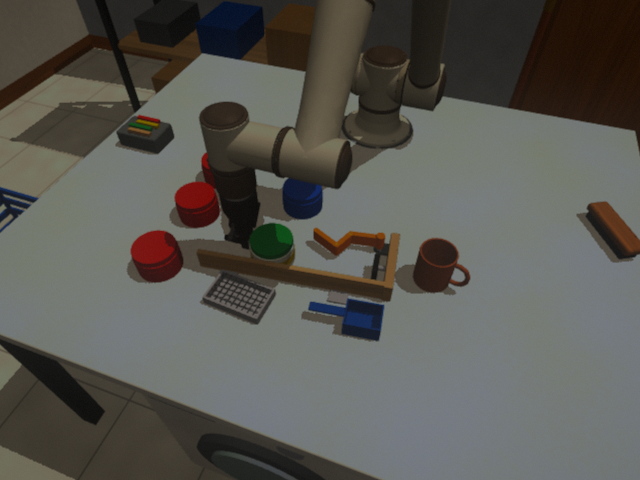

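move_arm(targets=[[0.05, 0.4, 0, 0, 0, 0, 255], [0.1, 0.79, 0, 0, 0, 0, 255], [0.15, 1.19, 0, 0, 0, 0, 255], [0.2, 1.58, 0, 0, 0, 0, 255], [0.25, 1.98, 0, 0, 0, 0, 255], [0.3, 2.38, 0, 0, 0, 0, 255], [0.35, 2.77, 0, 0, 0, 0, 255], [0.4, 3.17, 0, 0, 0, 0, 255], [0.45, 3.56, 0, 0, 0, 0, 255], [0.5, 3.96, 0, 0, 0, 0, 255], [0.55, 4.36, 0, 0, 0, 0, 255], [0.6, 4.75, 0, 0, 0, 0, 255], [0.65, 5.15, 0, 0, 0, 0, 255], [0.7, 5.54, 0, 0, 0, 0, 255], [0.75, 5.94, 0, 0, 0, 0, 255], [0.8, 6.34, 0, 0, 0, 0, 255], [0.85, 6.73, 0, 0, 0, 0, 255]])

```text
clock: 14.3
position: [579.2, -88.2, 16.3]
ee_rot: [0.007, 1.0, 0.0, -0.0]
contact_force: [-1.2, -3.6, -0.5]
gripper_width: 0.2
```

```bash
python3 -c "
from h import *
s,M=tool();print(bay_of_tub('h'))"
```

```text
t 14.3 pos [579.21 -88.21  16.33] bay [-53.94 -59.37] yawY-bayX 81.98 z [-0.  0. -1.] w 0.2
F bay -1.7 -3.43 -0.51
[('top', 1403, array([-51.1,   3.2]), 46.8, np.float64(64.5)), ('scene', 1166, array([-51.2,   1.8]), 49.0, np.float64(64.1))]
```

move_arm(targets=[[0.04, 0.3, 0, 0, 0, 0, 255], [0.08, 0.59, 0, 0, 0, 0, 255], [0.13, 0.89, 0, 0, 0, 0, 255], [0.17, 1.19, 0, 0, 0, 0, 255], [0.21, 1.49, 0, 0, 0, 0, 255], [0.25, 1.78, 0, 0, 0, 0, 255], [0.29, 2.08, 0, 0, 0, 0, 255], [0.33, 2.38, 0, 0, 0, 0, 255], [0.38, 2.67, 0, 0, 0, 0, 255], [0.42, 2.97, 0, 0, 0, 0, 255], [0.46, 3.27, 0, 0, 0, 0, 255], [0.5, 3.56, 0, 0, 0, 0, 255], [0.54, 3.86, 0, 0, 0, 0, 255]])

```text
clock: 16.02
position: [571.2, -54.5, 16.7]
ee_rot: [0.007, 1.0, -0.003, -0.004]
contact_force: [-5.8, -21.8, 6.9]
gripper_width: 0.3
```

```bash
python3 -c "
from h import *
s,M=tool();print(bay_of_tub('i'))"
```

```text
t 16.025 pos [571.19 -54.53  16.74] bay [-57.63 -24.94] yawY-bayX 81.95 z [-0.0075 -0.0052 -1.    ] w 0.3
F bay -8.49 -20.9 6.88
[('top', 1279, array([-56.1,  37.3]), 45.6, np.float64(64.6)), ('scene', 1177, array([-50. ,  33.7]), 48.4, np.float64(64.3))]
```

View pics/top_i.png

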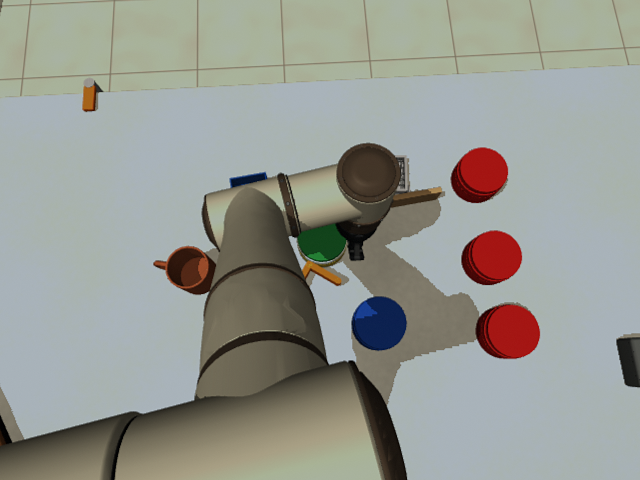

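```bash
cat >> h.py <<'E'
def lidtilt(n="scene"):
    p,d=arm.get_image(n);W=cloud(n,d);hsv=cv2.cvtColor(p,cv2.COLOR_BGR2HSV)
    g=(hsv[...,0]>50)&(hsv[...,0]<80)&(hsv[...,1]>120)&(W[...,2]>50)&(W[...,2]<90)&(W[...,0]>400)
    g=cv2.erode(g.astype(np.uint8),np.ones((7,7)))>0
    q=W[g];b=bay(q);A=np.c_[b-b.mean(0),np.ones(len(b))];k=np.linalg.lstsq(A,q[:,2],rcond=None)[0]
    print(n,"lid slope deg x,y",np.degrees(k[:2]).round(2),"z",k[2].round(1),len(q))
E
python3 -c "
from h import *
lidtilt();lidtilt('top')"
```

```text
scene lid slope deg x,y [0.31 0.02] z 64.3 559
top lid slope deg x,y [-0.35 -0.3 ] z 64.6 736
```

move_arm(targets=[[0.02, 0.2, 0, 0, 0, 0, 255], [0.04, 0.4, 0, 0, 0, 0, 255]])

```text
clock: 16.48
position: [569.7, -50.3, 16.4]
ee_rot: [0.007, 1.0, -0.002, -0.005]
contact_force: [-6.4, -20.8, 7.3]
gripper_width: -0.2
```

```bash
python3 -c "
from h import *
tool();lidtilt();print(bay_of_tub('j'))
p,d=arm.get_image('scene');cv2.imwrite('pics/cj.png',cv2.resize(p[190:320,190:410],None,fx=3.5,fy=3.5))"
```

```text
t 16.475 pos [569.72 -50.3   16.41] bay [-58.55 -20.56] yawY-bayX 81.91 z [-0.0098 -0.0048 -0.9999] w -0.2
F bay -8.97 -19.8 7.32
scene lid slope deg x,y [ 0.36 -0.02] z 64.3 640
[('top', 1246, array([-55.9,  42.1]), 46.4, np.float64(64.4)), ('scene', 1179, array([-51.3,  37.4]), 49.5, np.float64(64.1))]
```

View pics/cj.png

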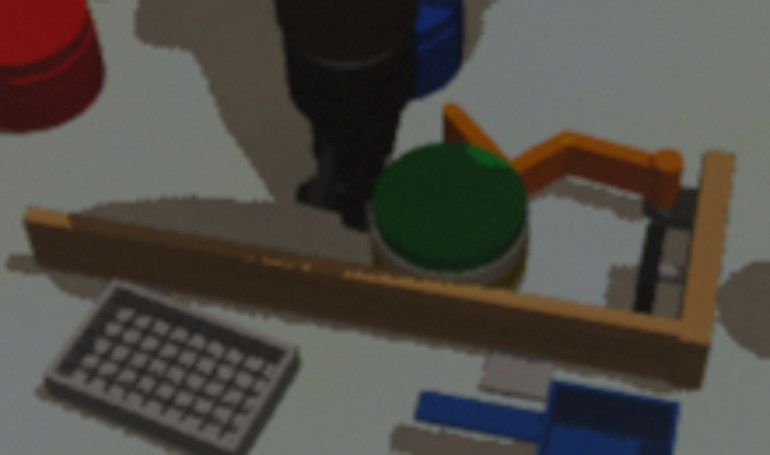

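move_arm(targets=[[0.02, 0.2, 0, 0, 0, 0, 255], [0.05, 0.4, 0, 0, 0, 0, 255], [0.07, 0.6, 0, 0, 0, 0, 255], [0.1, 0.8, 0, 0, 0, 0, 255], [0.12, 1.0, 0, 0, 0, 0, 255], [0.15, 1.2, 0, 0, 0, 0, 255]])

```text
clock: 17.42
position: [567.1, -37.9, 15.9]
ee_rot: [0.007, 1.0, -0.002, -0.006]
contact_force: [-8.2, -18.9, 7.4]
gripper_width: -0.1
```

```bash
python3 -c "
from h import *
tool();lidtilt();print(bay_of_tub('k'))"
```

```text
t 17.425 pos [567.07 -37.92  15.95] bay [-59.62  -7.94] yawY-bayX 81.89 z [-0.0125 -0.0047 -0.9999] w -0.1
F bay -10.53 -17.68 7.39
scene lid slope deg x,y [0.28 0.12] z 64.1 514
[('top', 1198, array([-58. ,  56.1]), 46.5, np.float64(64.3)), ('scene', 1182, array([-50.3,  51.6]), 49.0, np.float64(64.1))]
```

move_arm(targets=[[0.01, 0.2, 0, 0, 0, 0, 255], [0.02, 0.4, 0, 0, 0, 0, 255], [0.03, 0.6, 0, 0, 0, 0, 255], [0.05, 0.8, 0, 0, 0, 0, 255], [0.06, 1.0, 0, 0, 0, 0, 255], [0.08, 1.2, 0, 0, 0, 0, 255]])

```text
clock: 18.32
position: [569.5, -23.4, 15.7]
ee_rot: [0.007, 1.0, -0.001, -0.003]
contact_force: [-2.4, -8.4, 0.5]
gripper_width: 0.1
```

```bash
python3 -c "
from h import *
tool();lidtilt();print(bay_of_tub('l'))"
```

```text
t 18.325 pos [569.47 -23.39  15.66] bay [-55.39   6.16] yawY-bayX 81.92 z [-0.0054 -0.0018 -1.    ] w 0.1
F bay -3.46 -8.04 0.49
scene lid slope deg x,y [ 0.   -0.85] z 64.7 573
[('top', 1225, array([-54.3,  69.2]), 46.3, np.float64(64.9)), ('scene', 1201, array([-51. ,  65.9]), 49.2, np.float64(64.6))]
```

move_arm(targets=[[0.03, 0.2, 0, 0, 0, 0, 255], [0.05, 0.4, 0, 0, 0, 0, 255], [0.08, 0.6, 0, 0, 0, 0, 255], [0.1, 0.8, 0, 0, 0, 0, 255]])

```text
clock: 18.98
position: [568.7, -14.9, 15.6]
ee_rot: [0.007, 1.0, -0.001, -0.003]
contact_force: [-3.0, -8.5, 0.5]
gripper_width: -0.0
```

```bash
python3 -c "
from h import *
tool();lidtilt();lidtilt('top');print(bay_of_tub('m'))"
```

```text
t 18.975 pos [568.69 -14.9   15.59] bay [-55.1   14.69] yawY-bayX 81.94 z [-0.0054 -0.0015 -1.    ] w -0.0
F bay -4.08 -8.08 0.47
scene lid slope deg x,y [ 0.15 -0.87] z 64.6 555
top lid slope deg x,y [-0.26 -0.85] z 64.9 627
[('top', 1210, array([-53.1,  77.6]), 47.1, np.float64(64.8)), ('scene', 1202, array([-50.9,  73.2]), 49.3, np.float64(64.5))]
```

The lid leans 0.85° forward, so the fingers are bearing too high. I'll lean the tool 2.5° so the tips lead and push low on the tub.

move_arm(targets=[[0, 0, 0, -1.3, 0, 0, 255], [0, 0, 0, -2.5, 0, 0, 255]])

```text
clock: 19.42
position: [569.5, -13.9, 15.4]
ee_rot: [0.007, 1.0, 0.022, -0.002]
contact_force: [-1.5, -3.5, -2.3]
gripper_width: -0.1
```

```bash
python3 -c "
from h import *
tool();lidtilt();lidtilt('top');print(bay_of_tub('n'))"
```

```text
t 19.425 pos [569.47 -13.9   15.35] bay [-54.2   15.59] yawY-bayX 81.96 z [-0.003  0.044 -0.999] w -0.1
F bay -1.96 -3.29 -2.25
scene lid slope deg x,y [-0.02 -0.41] z 64.5 677
top lid slope deg x,y [-0.06 -0.45] z 64.8 627
[('top', 1380, array([-54.5,  77. ]), 46.3, np.float64(64.7)), ('scene', 1208, array([-50.9,  73.5]), 49.1, np.float64(64.4))]
```

move_arm(targets=[[0.0, 0.0, 0.15, 0, 0, 0, 255], [0.02, 0.2, 0.2, 0, 0, 0, 255], [0.05, 0.4, 0.22, 0, 0, 0, 255], [0.07, 0.6, 0.23, 0, 0, 0, 255]])

```text
clock: 20.12
position: [570.7, -8.4, 14.9]
ee_rot: [0.006, 1.0, 0.021, 0.0]
contact_force: [-2.2, -7.6, 1.6]
gripper_width: 0.1
```

```bash
python3 -c "
from h import *
tool();lidtilt();lidtilt('top');print(bay_of_tub('o'))
p,d=arm.get_image('scene');cv2.imwrite('pics/co.png',cv2.resize(p[190:320,190:410],None,fx=3.5,fy=3.5))"
```

```text
t 20.125 pos [570.69  -8.45  14.87] bay [-52.29  20.83] yawY-bayX 82.03 z [ 8.000e-04  4.230e-02 -9.991e-01] w 0.1
F bay -3.17 -7.21 1.57
scene lid slope deg x,y [ 0.25 -0.44] z 64.2 569
top lid slope deg x,y [-0.03 -0.21] z 64.3 736
[('top', 1349, array([-52.4,  82.4]), 46.4, np.float64(64.3)), ('scene', 1202, array([-49.8,  81.4]), 49.6, np.float64(64.0))]
```

View pics/co.png

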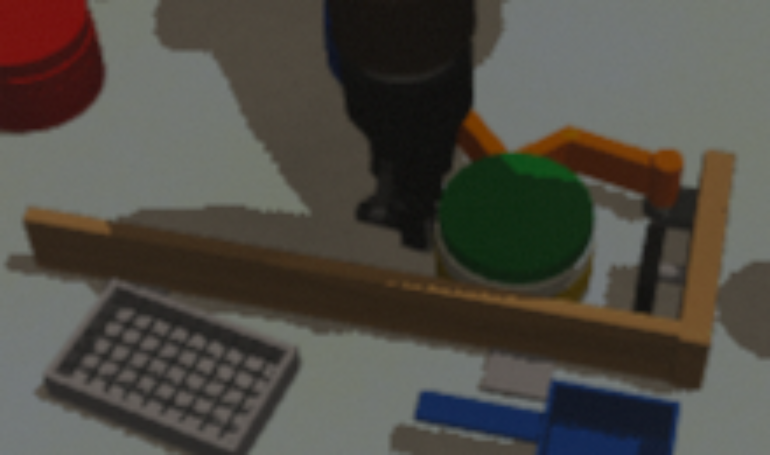

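move_arm(targets=[[0.03, 0.2, 0.02, 0, 0, 0, 255], [0.05, 0.4, 0.03, 0, 0, 0, 255], [0.08, 0.6, 0.04, 0, 0, 0, 255], [0.1, 0.8, 0.05, 0, 0, 0, 255]])

```text
clock: 20.88
position: [569.9, -0.3, 14.9]
ee_rot: [0.006, 1.0, 0.021, 0.0]
contact_force: [-1.4, -7.4, 2.4]
gripper_width: 0.0
```

```bash
python3 -c "
from h import *
tool();lidtilt();print(bay_of_tub('p'))"
```

```text
t 20.875 pos [ 5.6992e+02 -2.8000e-01  1.4870e+01] bay [-52.03  29.04] yawY-bayX 82.03 z [ 0.0012  0.0425 -0.9991] w 0.0
F bay -2.36 -7.11 2.38
scene lid slope deg x,y [ 0.07 -0.11] z 64.2 757
[('top', 1326, array([-52.5,  91.2]), 47.1, np.float64(64.3)), ('scene', 1207, array([-49.7,  88.7]), 48.5, np.float64(64.0))]
```

move_arm(targets=[[0.02, 0.15, 0.01, 0, 0, 0, 255], [0.04, 0.3, 0.02, 0, 0, 0, 255], [0.06, 0.45, 0.03, 0, 0, 0, 255], [0.08, 0.6, 0.03, 0, 0, 0, 255]])

```text
clock: 21.52
position: [569.4, 6.0, 14.9]
ee_rot: [0.006, 1.0, 0.021, 0.001]
contact_force: [-0.8, -6.1, 1.2]
gripper_width: 0.0
```

move_arm(targets=[[0.02, 0.15, 0.01, 0, 0, 0, 255], [0.04, 0.3, 0.02, 0, 0, 0, 255]])

```text
clock: 21.78
position: [569.1, 9.1, 14.8]
ee_rot: [0.006, 1.0, 0.021, 0.001]
contact_force: [-1.3, -6.5, 2.2]
gripper_width: -0.3
```

move_arm(targets=[[0.02, 0.15, 0.01, 0, 0, 0, 255], [0.04, 0.3, 0.02, 0, 0, 0, 255]])

```text
clock: 22.02
position: [568.9, 12.1, 14.8]
ee_rot: [0.006, 1.0, 0.022, 0.001]
contact_force: [-1.8, -5.9, 3.2]
gripper_width: 0.0
```

```bash
python3 -c "
from h import *
tool();lidtilt();print(bay_of_tub('q'))"
```

```text
t 22.025 pos [568.89  12.15  14.82] bay [-51.48  41.5 ] yawY-bayX 82.03 z [ 0.0021  0.043  -0.9991] w 0.0
F bay -2.49 -5.62 3.25
scene lid slope deg x,y [0.14 0.04] z 64.2 741
[('top', 1288, array([-55.6, 104.5]), 46.6, np.float64(64.3)), ('scene', 1203, array([-50.6, 100.3]), 50.0, np.float64(64.1))]
```

move_arm(targets=[[0.02, 0.15, 0.01, 0, 0, 0, 255], [0.04, 0.3, 0.02, 0, 0, 0, 255]])

```text
clock: 22.42
position: [568.6, 15.2, 14.8]
ee_rot: [0.006, 1.0, 0.022, 0.001]
contact_force: [-1.0, -6.6, 2.7]
gripper_width: 0.2
```

move_arm(targets=[[0.02, 0.15, 0.01, 0, 0, 0, 255], [0.04, 0.3, 0.02, 0, 0, 0, 255]])

```text
clock: 22.68
position: [568.4, 18.4, 14.8]
ee_rot: [0.006, 1.0, 0.022, 0.001]
contact_force: [-1.3, -5.2, 3.2]
gripper_width: -0.0
```

move_arm(targets=[[0.02, 0.15, 0.01, 0, 0, 0, 255], [0.04, 0.3, 0.02, 0, 0, 0, 255]])

```text
clock: 22.92
position: [568.2, 21.4, 14.8]
ee_rot: [0.006, 1.0, 0.022, 0.001]
contact_force: [-0.9, -8.5, 3.3]
gripper_width: 0.1
```

move_arm(targets=[[0.02, 0.1, 0, 0, 0, 0, 255]])

```text
clock: 23.05
position: [568.1, 21.5, 14.9]
ee_rot: [0.006, 1.0, 0.021, 0.001]
contact_force: [0.7, -12.3, 2.3]
gripper_width: 0.1
```

move_arm(targets=[[0.02, 0.1, 0, 0, 0, 0, 255]])

```text
clock: 23.18
position: [568.1, 21.7, 14.9]
ee_rot: [0.006, 1.0, 0.021, 0.001]
contact_force: [2.7, -15.9, 1.6]
gripper_width: -0.4
```

```bash
python3 -c "
from h import *
tool();lidtilt();print(bay_of_tub('r'))
p,d=arm.get_image('scene');cv2.imwrite('pics/cr.png',cv2.resize(p[190:320,190:410],None,fx=3.5,fy=3.5))"
```

```text
t 23.175 pos [568.09  21.65  14.91] bay [-51.06  51.02] yawY-bayX 82.08 z [ 0.0029  0.0411 -0.9992] w -0.4
F bay 0.66 -16.13 1.6
scene lid slope deg x,y [ 0.29 -0.13] z 64.2 649
[('top', 1262, array([-54.4, 113. ]), 47.0, np.float64(64.3)), ('scene', 1217, array([-50.5, 107.8]), 48.9, np.float64(64.0))]
```

View pics/cr.png

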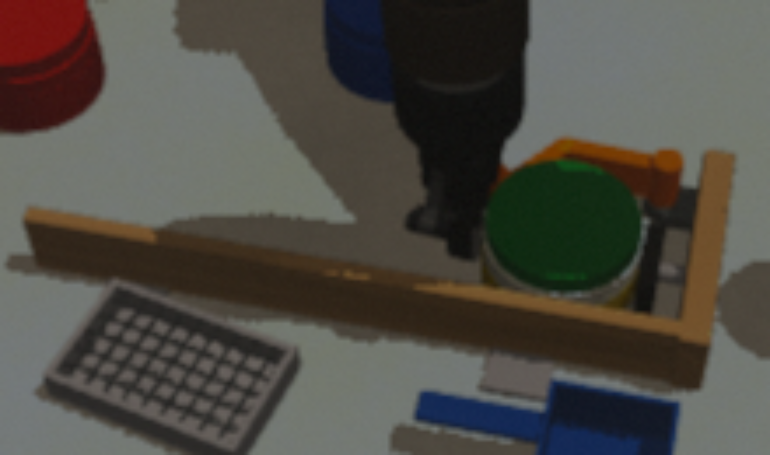

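move_arm(targets=[[-0.05, 0.06, 0, 0, 0, 0, 255], [-0.05, 0.06, 0, 0, 0, 0, 255], [-0.05, 0.06, 0, 0, 0, 0, 255]])

```text
clock: 23.75
position: [568.1, 21.6, 14.9]
ee_rot: [0.006, 1.0, 0.02, 0.001]
contact_force: [1.9, -14.3, 2.1]
gripper_width: 0.3
```

```bash
python3 -c "
from h import *
tool()"
```

```text
t 23.75 pos [568.1  21.6  14.9] bay [-51.07  50.97] yawY-bayX 82.04 z [ 0.0018  0.0407 -0.9992] w 0.3
F bay 0.03 -14.4 2.05
```

move_arm(targets=[[-0.02, 0.1, 0, 0, 0, 0, 255], [-0.02, 0.1, 0, 0, 0, 0, 255]])

```text
clock: 24.0
position: [568.0, 21.7, 14.9]
ee_rot: [0.006, 1.0, 0.02, 0.0]
contact_force: [1.2, -17.9, 2.4]
gripper_width: 0.2
```

```bash
python3 -c "
from h import *
tool()"
```

```text
t 24.0 pos [568.05  21.72  14.9 ] bay [-51.1   51.09] yawY-bayX 82.05 z [ 9.000e-04  3.960e-02 -9.992e-01] w 0.2
F bay -1.11 -17.91 2.44
```

move_arm(targets=[[0, 0.03, 0, 0, 0, 0, 255], [0, 0.03, 0, 0, 0, 0, 255], [0, 0.03, 0, 0, 0, 0, 255], [0, 0.03, 0, 0, 0, 0, 255], [0, 0.03, 0, 0, 0, 0, 255]])

```text
clock: 24.62
position: [568.1, 21.7, 14.9]
ee_rot: [0.006, 1.0, 0.02, 0.0]
contact_force: [1.5, -19.5, 2.6]
gripper_width: -0.1
```

move_arm(targets=[[0, 0, 0, 0, 0, 0, 255], [0, 0, 0, 0, 0, 0, 255], [0, 0, 0, 0, 0, 0, 255], [0, 0, 0, 0, 0, 0, 255], [0, 0, 0, 0, 0, 0, 255]])

```text
clock: 25.25
position: [568.1, 21.8, 14.9]
ee_rot: [0.006, 1.0, 0.02, 0.0]
contact_force: [1.8, -19.0, 2.7]
gripper_width: -0.0
```

```bash
python3 -c "
from h import *
tool();lidtilt();print(bay_of_tub('s'))"
```

```text
t 25.25 pos [568.06  21.76  14.89] bay [-51.08  51.13] yawY-bayX 82.04 z [ 9.000e-04  3.940e-02 -9.992e-01] w -0.0
F bay -0.61 -19.09 2.68
scene lid slope deg x,y [ 0.2  -0.12] z 64.2 675
[('top', 1275, array([-53.3, 112.9]), 47.1, np.float64(64.3)), ('scene', 1214, array([-50.9, 110.6]), 49.1, np.float64(64.0))]
```

move_arm(targets=[[-0.03, -0.2, -0.01, 0, 0, 0, 255], [-0.07, -0.5, -0.02, 0, 0, 0, 255], [-0.14, -1, -0.05, 0, 0, 0, 255], [-0.28, -2, -0.1, 0, 0, 0, 255], [-0.56, -4, -0.2, 0, 0, 0, 255], [-0.7, -5, -0.3, 0, 0, 0, 255]])

```text
clock: 26.15
position: [574.0, -26.3, 14.7]
ee_rot: [0.007, 1.0, 0.022, 0.0]
contact_force: [-1.0, 0.4, 0.4]
gripper_width: -0.2
```

```bash
python3 -c "
from h import *
tool();lidtilt();print(bay_of_tub('t'))"
```

```text
t 26.15 pos [573.96 -26.3   14.65] bay [-51.31   2.71] yawY-bayX 81.92 z [ 7.00e-04  4.36e-02 -9.99e-01] w -0.2
F bay -0.9 0.48 0.36
scene lid slope deg x,y [0.29 0.33] z 64.3 454
[('top', 749, array([-58.7,  93.4]), 38.9, np.float64(64.4)), ('scene', 1230, array([-50.8, 110.8]), 49.7, np.float64(64.0))]
```

Released; the tub stayed at y≈111. Lifting straight up, then moving back clear for a final look.

move_arm(targets=[[0, 0, -4, 0, 0, 0, 255], [0, 0, -8, 0, 0, 0, 255], [0, 0, -12, 0, 0, 0, 255], [0, -3, -15, 0, 0, 0, 255], [0, -7, -18, 0, 0, 0, 255], [0, -12, -18, 0, 0, 0, 255], [0, -17, -18, 0, 0, 0, 255], [0, -22, -18, 0, 0, 0, 255], [0, -27, -18, 0, 0, 0, 255], [0, -27, -18, 0, 0, 0, 255]])

```text
clock: 27.55
position: [569.4, -305.1, 181.7]
ee_rot: [0.009, 1.0, 0.022, -0.0]
contact_force: [0.2, 1.1, -0.2]
gripper_width: 0.2
```

```bash
python3 -c "
from h import *
tool();lidtilt();lidtilt('top');print(bay_of_tub('u'))
p,d=arm.get_image('top');q,d=arm.get_image('scene')
cv2.imwrite('pics/cu.png',np.vstack([cv2.resize(p[170:310,200:460],(560,300)),cv2.resize(q[200:330,190:430],(560,300))]))"
```

```text
t 27.55 pos [ 569.4  -305.12  181.68] bay [ -91.1 -273.3] yawY-bayX 81.73 z [-5.00e-04  4.38e-02 -9.99e-01] w 0.2
F bay 0.3 1.12 -0.24
scene lid slope deg x,y [0.35 0.06] z 64.2 645
top lid slope deg x,y [0.05 0.03] z 64.4 1046
[('top', 1872, array([-49.2, 111.8]), 47.5, np.float64(64.2)), ('scene', 1217, array([-50.6, 109.1]), 48.1, np.float64(64.0))]
```

View pics/cu.png

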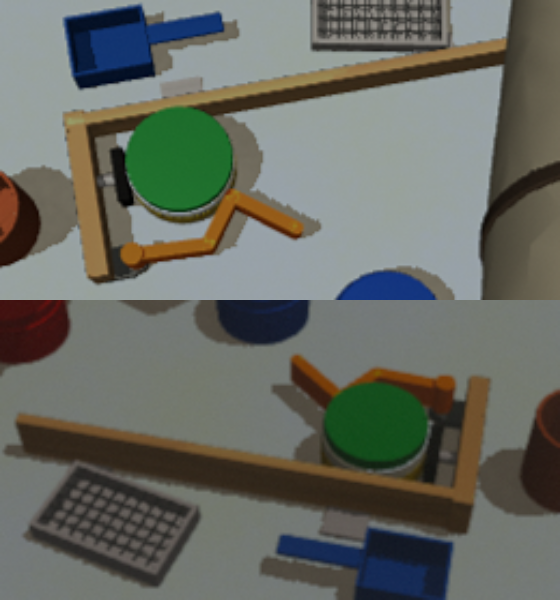

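The tub sits on the bumper against the rail, with the jaw behind it. The mug, scoop and lint trap are where they were. Handing in.

```bash
python3 -c "
from h import *
print(arm.job_done())"
```

```text
the job is handed in; nothing more can be done
None
```

The green-lidded tub is home in the bay. It is upright and against the rail, touches the bumper as far as the pictures show, and the orange jaw holds it there. I pushed it onto the rail, then along the rail past the jaw, and felt the bumper with the tub's centre at about y +111 mm.

- **Pressing:** I held about 18–19 N at the wrist for about 1.3 s, then backed off and lifted clear. The force on the bumper itself was not measured. Allowing for friction and the jaw's push, I estimate 13–22 N.
- **Final checks:** The two cameras put the tub at x about -50 mm and y about +109 to +112 mm. The lid is level within 0.4°, and the robot was clear of everything. The mug, scoop and lint trap look unmoved in the final picture. I handed in at about 28 s.
- **Not as expected:**
  - Getting past the jaw took up to about 21 N at the wrist, more than the 8–16 N given.
  - At the jaw the tub leaned about 0.9° for a moment. I corrected this by pushing lower.
  - The two cameras disagreed by 2–5 mm where the arm partly hid the tub.

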